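Set a machine's jack leg down on a packer

TASK

Three corners of the motor stand rest on fixed feet and the fourth hangs on a crank-operated jack leg. Lay the loose wooden packer flat on the bench under the jack's foot so that the whole foot will bear on it, then wind the crank clockwise until the foot is on the wood and the crank has clearly become stiffer, so that the leg carries load; do not force it beyond that, and let go. Leave the other things on the bench where they lie.

Things in the scene. Friction and masses are not known exactly. Their poses are not given: they have to be found in the camera images.
- machine: Grey motor stand, fixed. Origin on the jack's vertical axis at nominal bench level (its feet are sunk 0 to 6 mm, so its height varies); x points from the jack toward the motor, y to the open left side, z up. Plate x 33 to 208, y -222 to 38 mm, rim underside 55 mm up; motor top 180 mm. Jack column 44 mm wide from 81 mm up, gear head 52 x 52 mm, top 184 mm. A 38 mm fixed foot is at x 180, y 8 mm.
- jack_foot: Jack foot at the stand's front left corner: round steel sole 33 mm across on a 25 mm leg, origin at the sole's underside centre. Starts 42 to 67 mm over the bench. Moves only up and down: 30 mm down per clockwise turn of the crank. Self-locking: when the crank is let go it stays, but loads above about 60 N settle back to about 60 N. Open to the left and front; the packer goes in from the left.
- foot_sole (a point): Centre of the underside of the jack's foot (same point as the body's origin).
- jack_crank (a joint): Crank angle in rad about the jack's vertical axis, growing clockwise from above, which lowers the foot; starts 1.68 to 5.45, end stop 14.66. Free turning takes about 4.6 N at the knob. Once the foot bears, the effort rises by 0.73 N per 10 N of foot load, within a fraction of a radian. Aim at a rise of 4 to 5 N (about 60 N on the foot); under 2 N is too little, over 8 N too much.
- knob_mid (a point): Middle of the crank's upright black knob, which spins freely on its pin: 22 mm diameter, 46 mm high, 65 mm from the crank axis, middle 226 mm above the stand's origin. The crank arm lies just under the knob. It can be pinched from above and carried round a circle without turning the gripper.
- packer: Loose plain wooden packing block, 56 mm (its x) by 170 mm (its y) by 20 mm high, 0.45 kg, flat on the bench to the left of the stand. Origin at the centre of its underside. Grip it across its 56 mm width near one end and leave the other end for the foot.
- valve: Bystander, to be left alone: brass tee fitting, 42 x 60 x 26 mm, lying on the bench.
- bearing: Bystander, to be left alone: ball bearing ring, 52 mm across, 15 mm high, lying flat.
- cap: Bystander, to be left alone: ribbed round cap, 46 mm across, 26 mm high.
- nut: Bystander, to be left alone: hexagon nut, 28 x 32 x 14 mm, lying flat.
- plug: Bystander, to be left alone: spark plug, 70 mm long, 19 mm thick, lying.
- pipe: Bystander, to be left alone: piece of pipe, 120 mm long, 32 mm thick, lying.

How it is judged (in metres and radians):
On the way, in this order (a step that is already met when the one before it is completed fails the run):
1. the packer lies flat on the bench under the jack's foot, released, the foot still clear of it (x of foot_sole in the frame of packer between -0.014 and 0.014 m and y of foot_sole in the frame of packer between -0.071 and 0.071 m and angle between packer's own z axis and vertical below 0.05 rad and height (world z) of packer between -0.004 and 0.004 m and contact force between jack_foot and packer below 0.5 N and contact force between the fingers and packer below 0.2 N), for 0.2 s.
2. the foot bears on the packer (contact force between jack_foot and packer above 25 N), for 0.2 s.
At the end, for the whole second after the job is handed in: The packer lies flat on the bench with the whole sole of the foot on it (foot centre within 14 mm of the packer's long centre line and within 71 mm of its middle along it); the foot presses on it with 25 to 110 N; crank and packer are at rest (x of foot_sole in the frame of packer between -0.014 and 0.014 m and y of foot_sole in the frame of packer between -0.071 and 0.071 m and angle between packer's own z axis and vertical below 0.05 rad and height (world z) of packer between -0.004 and 0.004 m and contact force between jack_foot and packer between 25 and 110 N and velocity of joint jack_crank between -0.05 and 0.05 rad/s and linear speed of packer below 0.01 m/s); the robot touches nothing.
It fails at once if the jack is forced: more than 120 N between foot and packer (contact force between jack_foot and packer above 120 N).
It fails at once if one of the bystanders (fitting, bearing, cap, nut, spark plug, pipe) is moved more than 20 mm (distance of any of valve, bearing, cap, nut, plug, pipe from where it was at the start of the episode above 0.02 m).
It also fails if it takes over 72 s, if anything falls off the work surface, if the arm or the gripper's body presses on something with over 40 N, if the wrist force passes 120 N, or if a joint passes its speed limit or range.

ROBOT

A 6-joint arm with a two-finger parallel gripper is mounted at the origin on a cart in front of the work surface, level with it; the furniture and walls round the work are solid. World frame = base frame: x ahead of the robot, y to its left, z up, the work surface at z = 0. Lengths are in mm, angles in rad, forces in N, time in s.
With the tool pointing down it reaches from about 275 to 1000 mm from the base axis. Payload 8.4 kg.
Tool frame: the origin (TCP) lies at the very end of the fingers, on their centre line; the grasp point (between the pads) lies 19 mm behind it; z points along the fingers, y is the direction in which the jaws open and shut (so a half turn about z gives the same grasp; the last joint's range is limited). The gripper opens to 85 mm and grips with 20 to 120 N. Pads are 22 mm wide; open, the fingers measure 114 mm over their backs; the gripper's body (76 mm by 85 mm) begins 54 mm behind the grasp point. The pads swing forward as they close: fully open they stand 13 mm farther back than shut.
Start: joints at [-1.138, 0.353, 1.633, -0, 1.155, -0.002], TCP at [263.267, -566.849, 231.281] pointing down, gripper open.
Joint ranges: [-2.63, 2.63], [-0.92, 2.1], [0.06, 2.66], [-1.3, 4.44], [0, 2.69], [-3.02, 3.02]. Speed limits (rad/s): [2.22, 2.22, 2.79, 3.14, 3.14, 3.14].

INTERFACE

Orientations are given as [roll, pitch, yaw] about the fixed x, y, z axes, in that order (R = Rz(yaw) Ry(pitch) Rx(roll)).
In Python, from rig import readout, grab_frame, calibration, r gives the robot as it stands. The module is installed in compiled form; this text tells all that it offers.
- The arm moves only by the tool play_rows, never from a script. Its argument "rows" is a list of rows, each a list of 3 entries, a list of its own where there are three numbers: the closure in counts, from 0 (fully open) to 255 (shut), then the shift along the tool's x, y, z in cm, then the turn, a rotation vector about the tool's x, y, z in rad. In form: [[gripper, [dx, dy, dz], [rx, ry, rz]], ...]. A call has 1 to 12 rows; each row is the pose to reach, as a shift and turn from the pose commanded when the call began, along the tool's axes at that moment; what a row does not reach only later rows make up. A row lasts 1/12 s, in which the tool goes at most 41.7 mm and 7.16 degrees, less where a joint would pass 70% of its speed; a pose out of reach is approached as far as the arm can. A call with a gripper value outside its range is refused whole. The fingers move at their own pace and stop on an object; "squeeze" is the grip in N (left out, the last holds). Time passes only in rows, so rows that repeat a pose let the fingers close. It gives the time, the measured TCP pose, the force and the opening at its end, in the units of the state.
- readout.sense(): the state, without advancing time (a new reading comes with each control period).
- grab_frame(name): name is "scene" or "side" or "wrist"; returns (picture, depth): 384x512x3 uint8, red, green, blue; 384x512 float32, mm along the optical axis (not along the pixel's ray), 0 where there is no reading.
- calibration(name): a dict with "vfov" (degrees; the focal length in pixels is half the picture's height over the tangent of half this angle, whatever the lens; pixels are square), "cx", "cy" (the principal point, pixels), "k1" (the pictures are not rectified: a ray, as slopes to the right and down, at radius r is drawn at 1 + k1 r^2 times it, then the intrinsics apply), "cam_to_world" (4x4, takes a point from camera to world coordinates). Camera axes: x right, y down, z forward; pixel columns grow to the right and rows downward; lengths in mm; the calibration is good to about 2 mm. A picture is of the moment at which its call begins: read the wrist's pose just before it. calibration takes no time and is no camera call; for the wrist camera it gives the pose at the moment of the call.
- r.sign_off(): hands the job in, once; it reports no verdict.
The state is a dict: "clock": time; "qpos": joint angles; "qvel": joint speeds; "joint_efforts": joint torques, N m; "eef_pos": TCP position; "tcp_rot": TCP orientation; "contact_force": force on the tool from outside, world axes, zero at the start; "wrist_torque": the same for the moment, N m; "opening": opening from 0.0 (shut) to 1.0 (fully open).
Only numpy, scipy, OpenCV 4.12 (cv2) and the standard library are available. Lean on these libraries where they do the work, as an engineer would, in place of code of your own. Each camera call takes 0.05 s, during which the arm holds its last target.

## Working session

There is one attempt and no reset: what is moved stays moved. The work goes in short steps, Python scripts to look and compute and a tool call to move; the robot and the scene stay as the last step left them, time stands still between calls to the robot, and variables do not carry over. Pictures are saved under pics/ and viewed, and the job is handed in when it is done.

Besides the shell and the picture viewer there is one more tool, called after "Call:" by a JSON object that holds its "api" and its "payload". play_rows: Moves the arm, as the interface text tells. Its arguments: {"type":"object","properties":{"rows":{"type":"array"},"squeeze":{"type":"number"}},"required":["rows"]}

```bash
mkdir -p pics; cat > h.py <<'E'
import numpy as np, cv2
from rig import readout, grab_frame, calibration, r
from scipy.spatial.transform import Rotation as R
def K(c,shape=(384,512)):
    f=shape[0]/2/np.tan(np.radians(c["vfov"])/2)
    return f
def cloud(c,d):
    f=K(c); h,w=d.shape
    u,v=np.meshgrid(np.arange(w),np.arange(h))
    x=(u-c["cx"])/f; y=(v-c["cy"])/f
    xu,yu=x.copy(),y.copy()
    for _ in range(20):
        s=1+c["k1"]*(xu**2+yu**2); xu=x/s; yu=y/s
    P=np.stack([xu*d,yu*d,d],-1)
    M=np.array(c["cam_to_world"]); W=P@M[:3,:3].T+M[:3,3]
    W[d<=0]=np.nan
    return W
def snap(name,tag):
    c=calibration(name); p,d=grab_frame(name)
    cv2.imwrite(f"pics/{tag}.png",cv2.cvtColor(p,cv2.COLOR_RGB2BGR))
    np.savez(f"pics/{tag}.npz",p=p,d=d,W=cloud(c,d),M=np.array(c["cam_to_world"]))
    return c,p,d,cloud(c,d)
E
python3 - <<'E'
from h import *
s=readout.sense()
print(s)
for n in ["scene","side","wrist"]:
    c,p,d,W=snap(n,n+"0"); print(n,c)
E
```

```text
{'clock': 0.0, 'qpos': array([-1.13841521e+00,  3.53675296e-01,  1.63413622e+00, -1.02280506e-05,
        1.15521771e+00, -2.42094614e-03]), 'qvel': array([-1.89021177e-03, -9.35926956e-04, -8.97109492e-05, -4.37130035e-04,
       -7.26521757e-04,  1.04942702e-03]), 'joint_efforts': array([-3.15500140e-03, -6.05263853e+01, -3.42068660e+01, -4.42666478e-04,
        9.35332733e-03, -8.32674004e-06]), 'eef_pos': array([ 263.05119904, -566.41218721,  230.54384626]), 'tcp_rot': array([-3.14015607e+00,  5.87365129e-06,  4.34806205e-01]), 'contact_force': array([ 0.57746827, -0.89899599, -0.31701072]), 'wrist_torque': array([-0.02359256, -0.00422972,  0.04976867]), 'opening': 1.0008210836073435}
scene {'vfov': 54.92240075983623, 'cx': 261.19122279190555, 'cy': 193.64657001427744, 'k1': -0.036211818070411864, 'cam_to_world': array([[-7.80494791e-01, -2.83363445e-01,  5.57254915e-01,
        -1.84917137e+02],
       [-6.25023822e-01,  3.34932175e-01, -7.05099752e-01,
         8.64933608e+02],
       [ 1.31568939e-02, -8.98624280e-01, -4.38521721e-01,
         7.52458454e+02],
       [ 0.00000
[... 312 characters left out ...]
.85869821e-01,  5.60557824e-01,
        -8.47308576e+02],
       [-2.06257152e-03, -5.81157452e-01, -8.13788524e-01,
         1.30957869e+03],
       [ 0.00000000e+00,  0.00000000e+00,  0.00000000e+00,
         1.00000000e+00]])}
wrist {'vfov': 71.5382406528167, 'cx': 254.08444911738317, 'cy': 190.1993840610177, 'k1': -0.022519678230911572, 'cam_to_world': array([[ 4.20040784e-01, -8.63968553e-01, -2.77712224e-01,
         3.33694513e+02],
       [-9.07505175e-01, -3.99994977e-01, -1.28212230e-01,
        -5.33624101e+02],
       [-3.12159243e-04,  3.05879646e-01, -9.52070136e-01,
         3.73777078e+02],
       [ 0.00000000e+00,  0.00000000e+00,  0.00000000e+00,
         1.00000000e+00]])}
```

View pics/scene0.png

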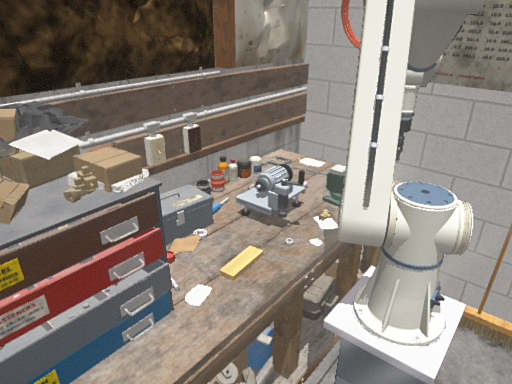

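View pics/side0.png

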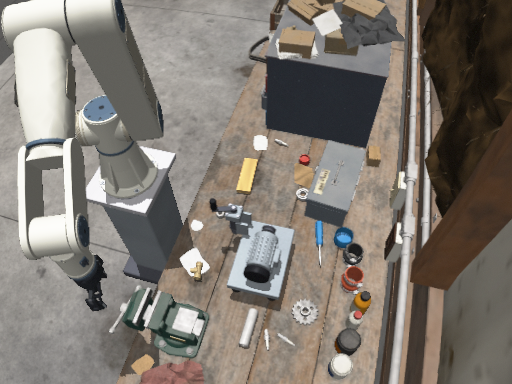

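View pics/wrist0.png

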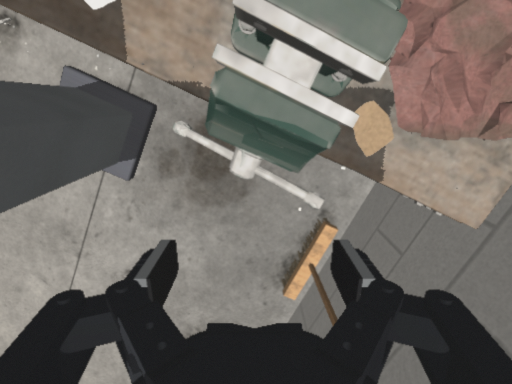

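The side view shows the yellow packer at about (247,175), the jack head at about (240,222), the knob at about (213,206) and the stand's plate at about (262,258). Next I measure these.

```bash
python3 - <<'E'
from h import *
for tag,(a,b,c,d) in dict(side0=(140,310,175,325),scene0=(150,260,210,340)).items():
    z=np.load(f"pics/{tag}.npz"); p=z["p"][a:b,c:d]
    cv2.imwrite(f"pics/{tag}_z.png",cv2.cvtColor(cv2.resize(p,None,fx=3.5 if tag=='side0' else 5,fy=3.5 if tag=='side0' else 5,interpolation=cv2.INTER_CUBIC),cv2.COLOR_RGB2BGR))
    W=z["W"]
    hsv=cv2.cvtColor(z["p"],cv2.COLOR_RGB2HSV)
    m=(hsv[...,0]>18)&(hsv[...,0]<32)&(hsv[...,1]>130)&(hsv[...,2]>120)
    m&=np.nan_to_num(W[...,2],nan=-999)>5; m&=np.abs(W[...,2]-20)<20
    n,l,st,ce=cv2.connectedComponentsWithStats(m.astype(np.uint8))
    for i in range(1,n):
        if st[i,4]>40:
            P=W[l==i]; rect=cv2.minAreaRect(P[:,:2].astype(np.float32)); print(tag,st[i],ce[i],np.nanmedian(P,0),rect)
    # heights map of machine
W=np.load("pics/side0.npz")["W"]
for uv in [(213,206),(214,204),(212,203),(240,222),(238,216),(262,243),(232,235),(292,225),(275,297),(230,287),(247,222),(236,207),(225,208)]:
    print(uv,W[uv[1],uv[0]].round(1))
E
```

```text
(213, 206) [ 468.5 -196.9  228.2]
(214, 204) [ 472.6 -195.5  239.4]
(212, 203) [ 467.4 -198.   246.8]
(240, 222) [ 552.9 -185.9  147.5]
(238, 216) [ 548.2 -187.5  186.2]
(262, 243) [ 649.  -258.4  175.3]
(232, 235) [ 509.8 -166.1    3.9]
(292, 225) [715.6 -64.7   2. ]
(275, 297) [ 726.4 -385.8   76.4]
(230, 287) [ 575.5 -387.7   67.8]
(247, 222) [ 565.5 -149.4   94.6]
(236, 207) [ 534.8 -163.9  200.2]
(225, 208) [ 501.1 -177.7  201. ]
```

View pics/side0_z.png

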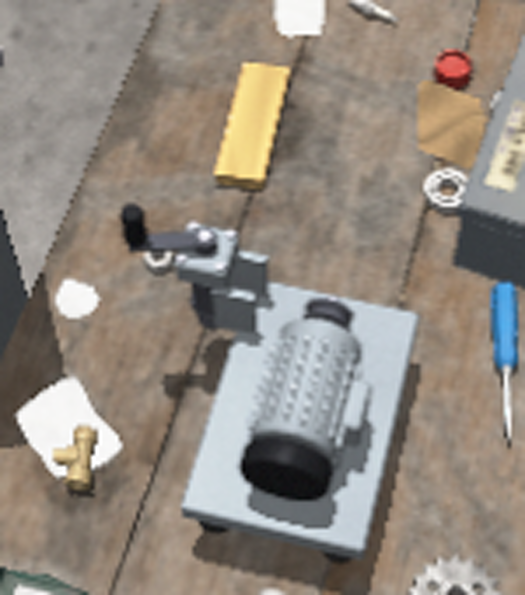

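View pics/scene0_z.png

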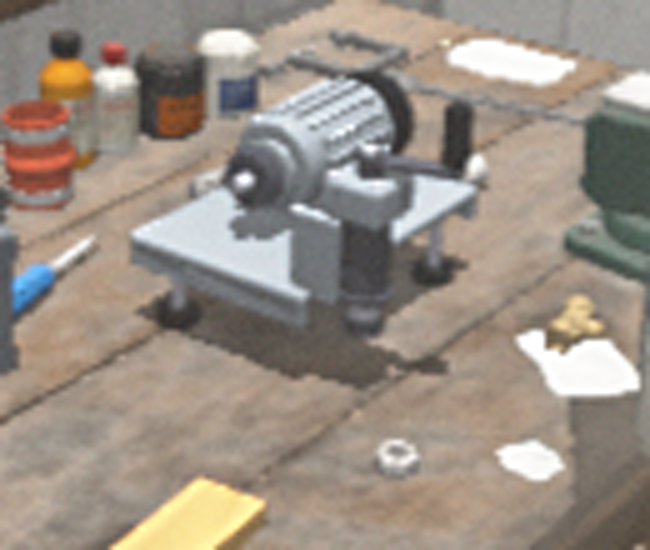

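```bash
python3 - <<'E'
from h import *
for tag,box in dict(side0=(140,210,225,270),scene0=(235,290,210,275)).items():
    z=np.load(f"pics/{tag}.npz"); W=z["W"]; p=z["p"].astype(int)
    m=np.zeros(W.shape[:2],bool); m[box[0]:box[1],box[2]:box[3]]=1
    m&=(p[...,0]-p[...,2]>70)
    P=W[m]; P=P[np.isfinite(P).all(1)]
    print(tag,m.sum(),np.median(P,0), np.percentile(P[:,2],[5,25,50,75,95]))
    T=P[(P[:,2]>12)&(P[:,2]<30)]
    print(cv2.minAreaRect(T[:,:2].astype(np.float32)))
for tag in ["side0","scene0"]:
    W=np.load(f"pics/{tag}.npz")["W"].reshape(-1,3)
    W=W[np.isfinite(W).all(1)]
    m=(W[:,0]>480)&(W[:,0]<850)&(W[:,1]>-460)&(W[:,1]<-60)
    Q=W[m]
    h,e=np.histogram(Q[:,2],bins=np.arange(-10,270,4)); print(tag,[(int(b),int(a)) for a,b in zip(h,e) if a>15])
    for lo,hi in [(62,82),(172,192),(205,260)]:
        T=Q[(Q[:,2]>lo)&(Q[:,2]<hi)]
        if len(T)>5: print(lo,hi,len(T),np.median(T,0),cv2.minAreaRect(T[:,:2].astype(np.float32)))
    K=W[(W[:,0]>420)&(W[:,0]<530)&(W[:,1]>-260)&(W[:,1]<-140)&(W[:,2]>204)&(W[:,2]<260)]
    print("knob",len(K),K.min(0),K.max(0),np.median(K,0))
    N=W[(W[:,0]>440)&(W[:,0]<560)&(W[:,1]>-260)&(W[:,1]<-60)&(W[:,2]>6)&(W[:,2]<25)]
    print("low",len(N),N.min(0),N.max(0),np.median(N,0))
E
```

```text
side0 470 [486.79275657 111.35420286  19.83766978] [ 8.26459223 17.49451056 19.83766978 21.96046777 25.50884205]
((484.74517822265625, 115.82952880859375), (56.90419006347656, 173.29054260253906), 5.043971538543701)
scene0 573 [483.08891235 123.15141601  18.71853148] [15.22224703 17.67186415 18.71853148 19.83555184 21.33828988]
((485.5448913574219, 114.31433868408203), (59.41592025756836, 173.33819580078125), 4.409614562988281)
side0 [(-10, 154), (-6, 1590), (-2, 3113), (2, 1254), (6, 201), (10, 100), (14, 72), (18, 68), (22, 80), (26, 61), (30, 41), (54, 18), (58, 22), (62, 29), (66, 29), (70, 16), (74, 42), (78, 462), (82, 1111), (86, 434), (90, 54), (98, 21), (102, 20), (106, 29), (110, 30), (114, 24), (118, 30), (122, 40), (126, 28), (130, 39), (134, 37), (138, 36), (142, 68), (146, 140), (150, 125), (154, 81), (158, 142), (162, 136), (166, 149), (170, 267), (174, 228), (178, 113), (182, 69), (186, 17), (194, 32), (198, 50)]
62 82 578 [ 646.76183641 -302.4242612    80.41501062] ((626.898193359375, -258.55267333984375), (215.10723876953125, 262.10003662109375), 1.0205333232879639)
[... 773 characters left out ...]
), (154, 64), (158, 62), (162, 69), (166, 55), (170, 101), (174, 77), (178, 43), (182, 33), (194, 23), (198, 22)]
62 82 316 [ 620.75275957 -140.33450012   77.94228045] ((641.097412109375, -237.39715576171875), (228.98312377929688, 255.11190795898438), 14.537487983703613)
172 192 209 [ 631.17489553 -213.76891364  176.2905097 ] ((606.0748291015625, -229.24856567382812), (111.2942886352539, 264.718505859375), 38.7689208984375)
knob 76 [ 451.88842529 -196.7197011   204.16356392] [ 521.76933177 -169.72637842  248.05112996] [ 458.72340339 -181.85200428  229.17670683]
low 14 [ 440.57878722 -104.34366538    6.99053189] [449.14736564 -75.93573338  15.73907028] [444.42303113 -89.45162439  11.8845696 ]
```

The nut is at about (449,-90) and the packer at about (485,115), turned about 5°. I move the arm over to look closely with the wrist camera.

Call:
{"api": "play_rows", "payload": {"rows": [[0,[0,0,-4],[0,0,0]],[0,[0,0,-8],[0,0,-0.1]],[0,[2,-2,-11],[0,0,-0.2]],[0,[5,-5,-11],[0,0,-0.32]],[0,[8,-8,-11],[0,0,-0.44]],[0,[11,-10.8,-11],[0,0,-0.56]],[0,[14,-13.7,-11],[0,0,-0.68]],[0,[17,-16.6,-11],[0,0,-0.8]],[0,[20,-19.5,-11],[0,0,-0.92]],[0,[23,-22.4,-11],[0,0,-1.0]],[0,[26,-25.4,-11],[0,0,-1.136]],[0,[29,-28.3,-11],[0,0,-1.136]]]}}

```text
clock: 1.15
eef_pos: [406.4, -187.9, 341.3]
tcp_rot: [3.141, 0.0, 1.578]
contact_force: [1.6, -0.2, -0.4]
opening: 0.999
```

Call:
{"api": "play_rows", "payload": {"rows": [[0,[4,1,0],[0,0,0]],[0,[8,2,0],[0,0,0]],[0,[12,3.5,0],[0,0,0]],[0,[16,5,0],[0,0,0]],[0,[20,6.5,0],[0,0,0]],[0,[23,8,0],[0,0,0]],[0,[24,8.4,0],[0,0,0]],[0,[24,8.4,0],[0,0,0]]]}}

```text
clock: 1.82
eef_pos: [491.0, 52.6, 340.9]
tcp_rot: [-3.141, -0.0, 1.574]
contact_force: [0.4, 0.3, -0.3]
opening: 0.999
```

```bash
python3 - <<'E'
from h import *
s=readout.sense(); print(s["eef_pos"],s["tcp_rot"],s["contact_force"],s["qpos"],s["clock"])
c,p,d,W=snap("wrist","wrist1")
E
```

```text
[490.97403842  52.56082442 340.85802401] [-3.14104895e+00 -4.41603718e-04  1.57427805e+00] [ 0.40661914  0.30495848 -0.33907643] [1.03267648e-01 5.11332530e-02 1.76713747e+00 5.09017051e-04
 1.32381897e+00 9.96612435e-02] 1.8167
```

View pics/wrist1.png

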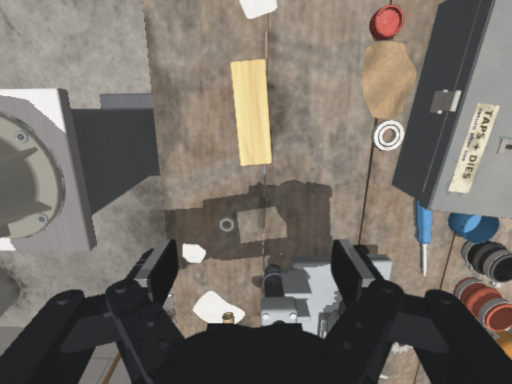

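The wrist picture shows the packer at (232–271, 60–165), the nut at (226,225), and the jack, partly behind the gripper, at (283,300). Next the packer's pose, from its edges.

```bash
python3 - <<'E'
from h import *
z=np.load("pics/wrist1.npz"); W=z["W"]; p=z["p"].astype(int)
m=np.zeros(W.shape[:2],bool); m[50:175,225:280]=1
m&=(p[...,0]-p[...,2]>70)
print(m.sum()); P=W[m]; P=P[np.isfinite(P).all(1)]
print(np.percentile(P[:,2],[5,50,95])); T=P[(P[:,2]>14)&(P[:,2]<27)]
print(cv2.minAreaRect(T[:,:2].astype(np.float32)))
# slightly robust: plane intersect at z=20 of mask
q=W[225,226];print("nut",q)
m2=(p[...,0]-p[...,2]<60)
for u,v in [(226,217),(220,225),(233,225),(273,280),(275,315),(285,315),(292,315)]: print((u,v),W[v,u].round(1))
print("bench z around:",np.nanmedian(W[100:160,180:225,2]),np.nanmedian(W[100:160,285:350,2]))
print("M",z["M"].round(3))
E
```

```text
3329
[19.0510216  20.57509235 21.9906866 ]
((486.4446105957031, 114.62000274658203), (55.12747573852539, 169.23587036132812), 4.922060489654541)
nut [434.77300609 -97.39030183   1.00591685]
(226, 217) [436.7 -74.8  13.2]
(220, 225) [424.9 -90.5  15.6]
(233, 225) [449.9 -90.7  15.1]
(273, 280) [ 522.4 -148.6  106.3]
(275, 315) [ 520.1 -149.5  183.8]
(285, 315) [ 534.3 -150.7  182.4]
(292, 315) [ 543.4 -146.7  186.8]
bench z around: 0.3479452631311233 0.2365839953280897
M [[ 1.00000e+00  2.00000e-03  0.00000e+00  4.90253e+02]
 [ 2.00000e-03 -9.52000e-01 -3.06000e-01  1.30829e+02]
 [-0.00000e+00  3.06000e-01 -9.52000e-01  4.84032e+02]
 [ 0.00000e+00  0.00000e+00  0.00000e+00  1.00000e+00]]
```

Call:
{"api": "play_rows", "payload": {"rows": [[0,[3,0,2],[0,0,-0.04]],[0,[6,-0.4,5],[0,0,-0.082]],[0,[9,-0.7,8],[0,0,-0.082]],[0,[11,-0.9,11.5],[0,0,-0.082]],[0,[12.5,-1,15.5],[0,0,-0.082]],[0,[12.8,-1,19.5],[0,0,-0.082]],[0,[12.8,-1,23.5],[0,0,-0.082]],[0,[12.8,-1,27],[0,0,-0.082]],[0,[12.8,-1,29],[0,0,-0.082]],[0,[12.8,-1,30],[0,0,-0.082]]]}}

```text
clock: 2.7
eef_pos: [478.3, 175.9, 38.5]
tcp_rot: [-3.137, 0.002, 1.652]
contact_force: [-0.1, 0.2, 0.5]
opening: 1.002
```

```bash
python3 - <<'E'
from h import *
s=readout.sense(); print(s["eef_pos"],s["tcp_rot"],s["contact_force"],s["clock"])
c,p,d,W=snap("wrist","wrist2")
E
```

```text
[478.33019837 175.85784584  38.54587252] [-3.13684884e+00  1.63060193e-03  1.65163740e+00] [-0.12119208  0.24702551  0.47733268] 2.7
```

View pics/wrist2.png

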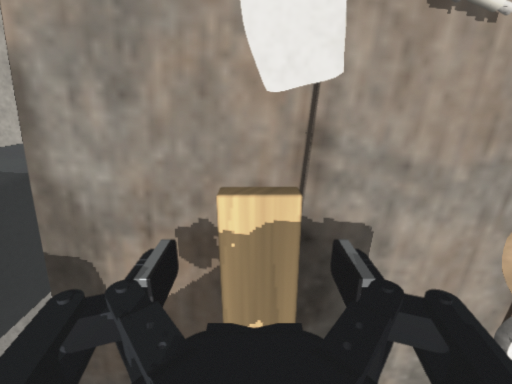

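The packer's near end is between the open fingers (edges at columns 218–301, fingers at 175 and 333). I go down and close.

Call:
{"api": "play_rows", "payload": {"rows": [[0,[0.4,0.25,1.5],[0,0,0]],[0,[0.4,0.25,3],[0,0,0]],[0,[0.4,0.25,3.6],[0,0,0]],[0,[0.4,0.25,3.6],[0,0,0]],[120,[0.4,0.25,3.6],[0,0,0]],[150,[0.4,0.25,3.6],[0,0,0]],[150,[0.4,0.25,3.6],[0,0,0]],[150,[0.4,0.25,3.6],[0,0,0]],[150,[0.4,0.25,3.6],[0,0,0]],[150,[0.4,0.25,3.6],[0,0,0]]], "squeeze": 60}}

```text
clock: 3.58
eef_pos: [483.2, 182.4, 6.7]
tcp_rot: [3.14, -0.0, 1.653]
contact_force: [-1.7, -2.8, 8.4]
opening: 0.637
```

```bash
python3 - <<'E'
from h import *
s=readout.sense(); print(s["eef_pos"],s["tcp_rot"],s["contact_force"],s["clock"],s["opening"])
c,p,d,W=snap("wrist","wrist3")
E
```

```text
[483.18531695 182.44294609   6.74384963] [ 3.14013107e+00 -3.24884863e-04  1.65252061e+00] [-1.65393476 -2.78055996  8.35941587] 3.5833 0.6372423723405876
```

View pics/wrist3.png

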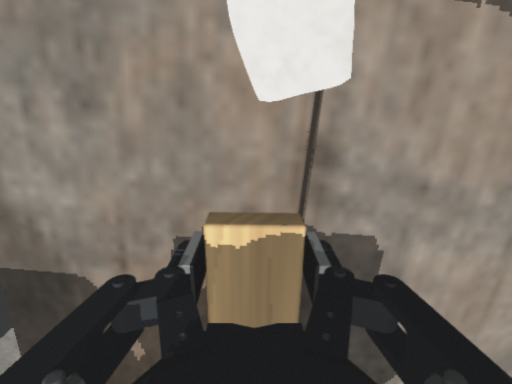

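The packer is held. Now I fit the jack's axis and the stand's yaw from the depth clouds I already have.

```bash
python3 - <<'E'
from h import *
for tag in ["side0","scene0","wrist1"]:
    Wi=np.load(f"pics/{tag}.npz")["W"]; W=Wi.reshape(-1,3); W=W[np.isfinite(W).all(1)]
    print(tag)
    def sel(x0,x1,y0,y1,z0,z1): return W[(W[:,0]>x0)&(W[:,0]<x1)&(W[:,1]>y0)&(W[:,1]<y1)&(W[:,2]>z0)&(W[:,2]<z1)]
    T=sel(490,575,-225,-130,174,192)
    if len(T): print(" head",len(T),T.min(0).round(1),T.max(0).round(1),cv2.minAreaRect(T[:,:2].astype(np.float32)))
    T=sel(490,580,-225,-130,90,170)
    if len(T): print(" col",len(T),np.percentile(T,[2,98],axis=0).round(1).tolist())
    T=sel(490,580,-225,-130,30,80)
    if len(T): print(" leg",len(T),np.percentile(T,[2,98],axis=0).round(1).tolist())
    T=sel(510,800,-450,-110,76,90)
    print(" plate",len(T),cv2.minAreaRect(T[:,:2].astype(np.float32)) if len(T) else 0, np.median(T[:,2]))
    # left edge of plate (max y) per x bin
    for x0 in range(580,760,20):
        Q=T[(T[:,0]>=x0)&(T[:,0]<x0+20)]
        if len(Q)>3: print("   x",x0,"ymax",Q[:,1].max().round(1),"ymin",Q[:,1].min().round(1))
    for y0 in range(-400,-120,40):
        Q=T[(T[:,1]>=y0)&(T[:,1]<y0+40)]
        if len(Q)>3: print("   y",y0,"xmin",Q[:,0].min().round(1),"xmax",Q[:,0].max().round(1))
    K=sel(440,500,-230,-160,215,260)
    if len(K): print(" knob",len(K),np.percentile(K,[2,50,98],axis=0).round(1).tolist())
E
```

```text
side0
 head 152 [ 502.7 -195.1  174. ] [ 554.2 -142.4  191.4] ((529.1212158203125, -169.0382843017578), (52.333465576171875, 51.30824279785156), 87.91033935546875)
 col 314 [[512.9, -196.0, 90.9], [578.9, -145.2, 167.9]]
 leg 14 [[518.7, -223.1, 55.8], [574.2, -155.9, 79.8]]
 plate 2039 ((623.6788330078125, -258.5589599609375), (221.35977172851562, 261.8042907714844), 0.9038326144218445) 83.80878986032508
   x 580 ymax -132.0 ymin -390.0
   x 600 ymax -129.4 ymin -388.2
   x 620 ymax -128.4 ymin -388.7
   x 640 ymax -131.1 ymin -388.2
   x 660 ymax -130.3 ymin -388.2
   x 680 ymax -130.5 ymin -388.5
   x 700 ymax -128.9 ymin -387.8
   x 720 ymax -127.7 ymin -387.9
   y -400 xmin 563.2 xmax 735.8
   y -360 xmin 563.7 xmax 735.7
   y -320 xmin 563.3 xmax 734.5
   y -280 xmin 562.3 xmax 734.5
   y -240 xmin 561.4 xmax 733.3
   y -200 xmin 511.7 xmax 732.9
   y -160 xmin 550.9 xmax 731.9
 knob 62 [[457.3, -199.5, 216.7], [469.0, -193.3, 243.1], [476.7, -180.6, 251.0]]
scene0
 head 94 [ 498.3 -187.6  174.2] [ 550.8 -140.   191.5] ((523.10595703125, -162.46478271484375), (51.71659469604492
[... 957 characters left out ...]
), (50.67143630981445, 32.22759246826172), 1.6638476848602295)
 col 1612 [[506.8, -189.2, 92.3], [576.7, -138.9, 167.8]]
 leg 165 [[511.1, -164.0, 54.7], [578.1, -130.7, 77.4]]
 plate 2197 ((639.8904418945312, -173.0248260498047), (204.0171356201172, 165.63140869140625), 30.226743698120117) 84.74585094424617
   x 580 ymax -127.6 ymin -283.8
   x 600 ymax -127.3 ymin -287.1
   x 620 ymax -126.8 ymin -235.7
   x 640 ymax -185.8 ymin -227.8
   x 680 ymax -126.1 ymin -131.8
   x 700 ymax -126.0 ymin -155.5
   x 720 ymax -126.0 ymin -165.0
   y -320 xmin 590.3 xmax 610.6
   y -280 xmin 572.1 xmax 610.6
   y -240 xmin 583.5 xmax 650.6
   y -200 xmin 584.5 xmax 730.8
   y -160 xmin 511.5 xmax 731.6
```

Call:
{"api": "play_rows", "payload": {"rows": [[150,[0,0,-1],[0,0,0]],[150,[0,0,-3],[0,0,0]],[150,[0,0,-5],[0,0,0]],[150,[0,0,-5],[0,0,0]]]}}

```text
clock: 3.97
eef_pos: [484.6, 183.2, 59.0]
tcp_rot: [3.137, -0.002, 1.653]
contact_force: [0.8, 0.3, -3.8]
opening: 0.632
```

The jack's axis comes out at about (526,-166.5) and the stand's yaw at about 1°. I carry the packer to the left of the jack, still clear of it, then lower it.

Call:
{"api": "play_rows", "payload": {"rows": [[150,[-2,0.3,0],[0,0,0.02]],[150,[-5,0.9,0],[0,0,0.04]],[150,[-8,1.5,0],[0,0,0.065]],[150,[-11,2.1,0],[0,0,0.065]],[150,[-13.3,2.5,0],[0,0,0.065]],[150,[-14.4,2.75,0],[0,0,0.065]],[150,[-14.6,2.75,1],[0,0,0.065]],[150,[-14.6,2.75,2.5],[0,0,0.065]],[150,[-14.6,2.75,4],[0,0,0.065]],[150,[-14.6,2.75,4.6],[0,0,0.065]],[150,[-14.6,2.75,4.6],[0,0,0.065]]]}}

```text
clock: 4.88
eef_pos: [520.6, 39.8, 7.8]
tcp_rot: [-3.139, 0.0, 1.588]
contact_force: [-0.8, -0.4, -2.1]
opening: 0.636
```

```bash
python3 - <<'E'
from h import *
s=readout.sense(); print(s["eef_pos"],s["tcp_rot"],s["contact_force"],s["clock"],s["opening"])
c,p,d,W=snap("scene","scene4")
cv2.imwrite("pics/scene4_z.png",cv2.cvtColor(cv2.resize(p[150:270,200:350],None,fx=5,fy=5,interpolation=cv2.INTER_CUBIC),cv2.COLOR_RGB2BGR))
E
```

```text
[520.61531803  39.77551957   7.7947877 ] [-3.13890129e+00  1.36187520e-05  1.58834326e+00] [-0.81066688 -0.35489928 -2.07480113] 4.8833 0.6363945135148139
```

View pics/scene4_z.png

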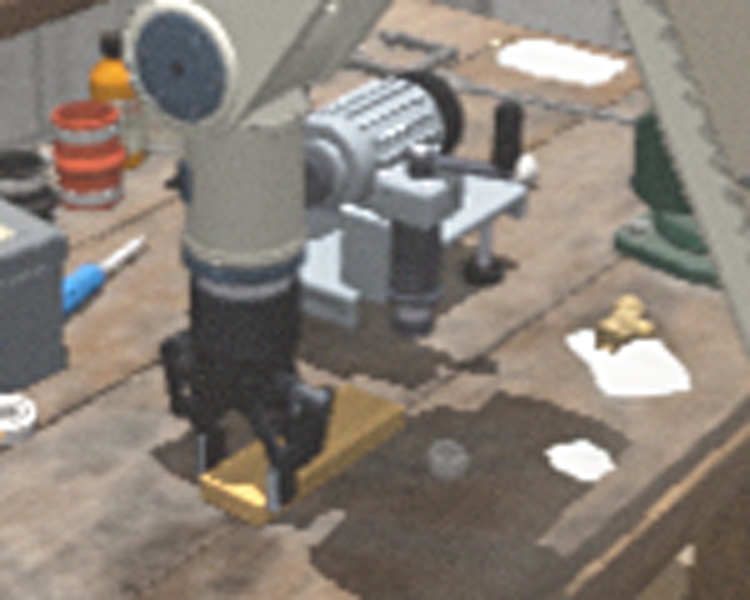

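The scene view shows the packer level, just above the bench, and pointing at the jack leg (leg at about (415,320) in the zoom, packer's far end at about (375,400)). I slide it in.

Call:
{"api": "play_rows", "payload": {"rows": [[150,[-1,0.2,0],[0,0,0]],[150,[-2.5,0.2,0],[0,0,0]],[150,[-4,0.2,0],[0,0,0]],[150,[-5.5,0.2,0],[0,0,0]],[150,[-7,0.2,0],[0,0,0]],[150,[-8.1,0.2,0],[0,0,0]],[150,[-8.6,0.2,0],[0,0,0]],[150,[-8.6,0.2,0],[0,0,0]]]}}

```text
clock: 5.6
eef_pos: [525.7, -47.8, 9.6]
tcp_rot: [3.141, 0.0, 1.587]
contact_force: [0.1, 0.4, -3.0]
opening: 0.634
```

```bash
python3 - <<'E'
from h import *
s=readout.sense(); print(s["eef_pos"],s["tcp_rot"],s["contact_force"],s["clock"],s["opening"])
c,p,d,W=snap("scene","scene5")
cv2.imwrite("pics/scene5_z.png",cv2.cvtColor(cv2.resize(p[150:270,200:350],None,fx=5,fy=5,interpolation=cv2.INTER_CUBIC),cv2.COLOR_RGB2BGR))
E
```

```text
[525.65913867 -47.76422694   9.60425091] [3.14095121e+00 1.05120525e-04 1.58660724e+00] [ 0.13974412  0.36581289 -3.0175958 ] 5.6 0.6340627274519669
```

View pics/scene5_z.png

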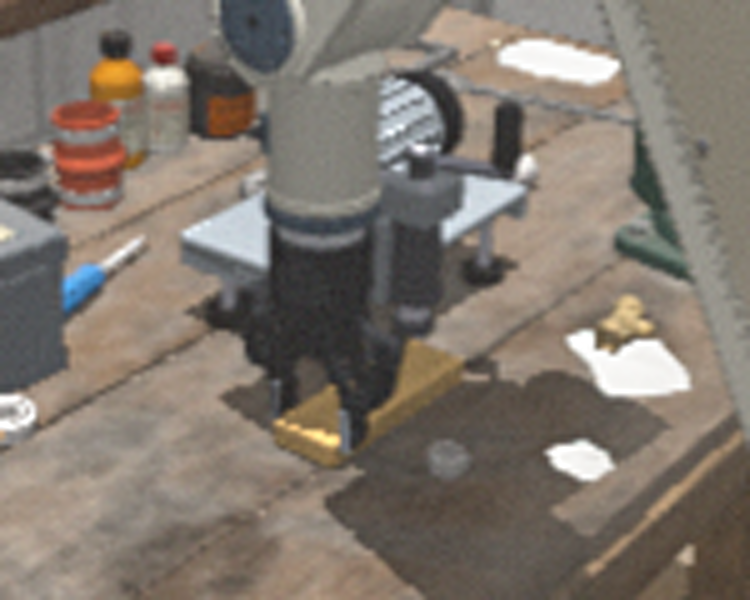

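Lower the last few millimetres, then release.

Call:
{"api": "play_rows", "payload": {"rows": [[150,[0,-0.1,0.2],[0,0,0]],[150,[0,-0.1,0.35],[0,0,0]],[150,[0,-0.1,0.35],[0,0,0]],[150,[0,-0.1,0.35],[0,0,0]]]}}

```text
clock: 5.98
eef_pos: [524.6, -46.4, 6.8]
tcp_rot: [3.141, 0.0, 1.589]
contact_force: [-4.0, -1.5, 12.8]
opening: 0.632
```

Upward force shows the packer is on the bench. I open and rise.

Call:
{"api": "play_rows", "payload": {"rows": [[60,[0,0,0],[0,0,0]],[0,[0,0,0],[0,0,0]],[0,[0,0,0],[0,0,0]],[0,[0,0,0],[0,0,0]],[0,[0,0,0],[0,0,0]],[0,[0,0,-1],[0,0,0]],[0,[0.5,0,-3],[0,0,0]],[0,[2,0,-6],[0,0,0]],[0,[5,0,-9],[0,0,0]],[0,[8,0,-12],[0,0,0]],[0,[11,0,-15],[0,0,0]],[0,[14,0,-18],[0,0,0]]]}}

```text
clock: 6.98
eef_pos: [521.5, 92.1, 185.9]
tcp_rot: [3.141, -0.0, 1.587]
contact_force: [0.5, 0.3, 0.1]
opening: 1.0
```

```bash
python3 - <<'E'
from h import *
s=readout.sense(); print(s["eef_pos"],s["tcp_rot"],s["contact_force"],s["clock"],s["opening"])
c,p,d,W=snap("wrist","wrist6")
c,p,d,W=snap("scene","scene6")
cv2.imwrite("pics/scene6_z.png",cv2.cvtColor(cv2.resize(p[150:270,200:350],None,fx=5,fy=5,interpolation=cv2.INTER_CUBIC),cv2.COLOR_RGB2BGR))
E
```

```text
[521.54272339  92.1070853  185.94757778] [ 3.14104150e+00 -1.03811913e-04  1.58725207e+00] [0.53000012 0.251731   0.07049191] 6.9833 1.000227493888729
```

View pics/scene6_z.png

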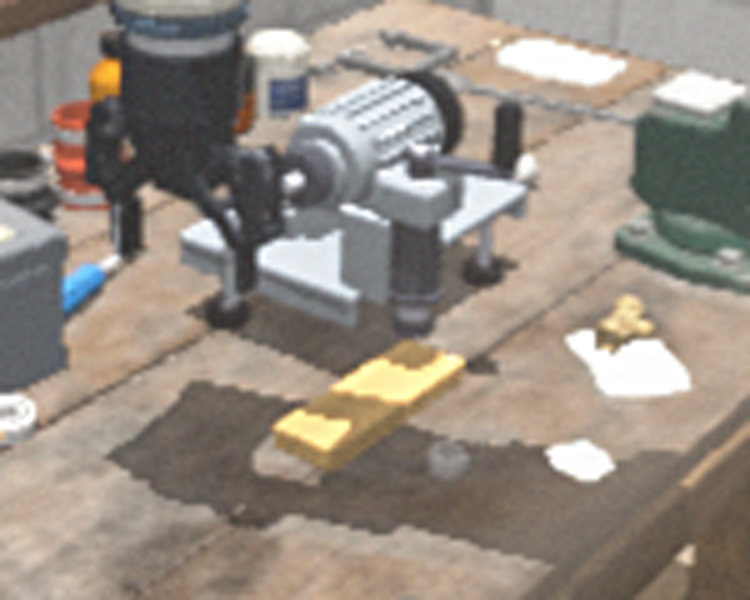

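View pics/wrist6.png

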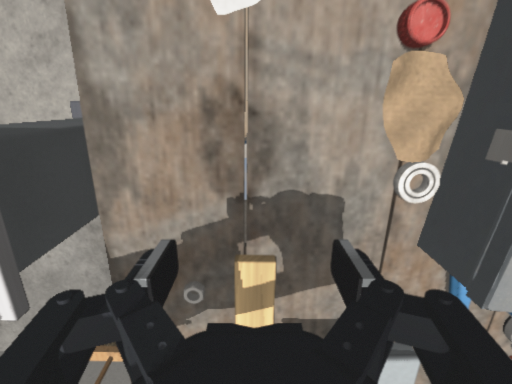

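Released: in the scene view the packer runs under the foot (foot at about (413,320) in the zoom). I check the fit numerically in the same camera.

```bash
python3 - <<'E'
from h import *
z=np.load("pics/scene6.npz"); Wi=z["W"]; p=z["p"].astype(int)
m=np.zeros(p.shape[:2],bool); m[215:248,250:297]=1
m&=(p[...,0]-p[...,2]>60)
n,l,st,ce=cv2.connectedComponentsWithStats(m.astype(np.uint8)); i=1+np.argmax(st[1:,4]); m=l==i
P=Wi[m]; P=P[np.isfinite(P).all(1)]; T=P[(P[:,2]>13)&(P[:,2]<28)]
print(m.sum(),np.median(P,0),cv2.minAreaRect(T[:,:2].astype(np.float32)),T[:,1].min(),T[:,1].max())
for y0 in range(-200,30,20):
    Q=T[(T[:,1]>=y0)&(T[:,1]<y0+20)]
    if len(Q)>2: print(y0,Q[:,0].min().round(1),Q[:,0].max().round(1))
W=Wi.reshape(-1,3)
# foot & leg points per height
for z0 in range(20,190,10):
    Q=W[(W[:,0]>490)&(W[:,0]<552)&(W[:,1]>-200)&(W[:,1]<-130)&(W[:,2]>=z0)&(W[:,2]<z0+10)]
    if len(Q)>2: print(z0,len(Q),"x",Q[:,0].min().round(1),Q[:,0].max().round(1),"y",Q[:,1].min().round(1),Q[:,1].max().round(1))
# foot rows in image
for v in range(200,222): print(v,[ (int(u),*Wi[v,u].round(0).astype(int)) for u in range(276,292,3) if np.isfinite(Wi[v,u]).all()])
E
```

```text
426 [ 519.99912705 -106.25693873   18.68393294] ((523.2069091796875, -112.95783996582031), (58.79301071166992, 171.8533477783203), 0.21740467846393585) -198.95760593955708 -27.050899866588225
-200 494.6 551.7
-180 494.0 551.7
-160 495.5 552.6
-140 493.9 552.7
-120 494.4 551.2
-100 494.9 548.2
-80 494.6 550.1
-60 495.7 549.0
-40 495.6 549.8
20 39 x 494.3 541.4 y -187.9 -130.0
50 19 x 508.8 532.0 y -172.6 -150.7
60 18 x 508.9 537.1 y -177.1 -151.9
70 9 x 512.4 531.1 y -168.1 -152.8
80 43 x 502.4 551.4 y -181.3 -139.0
90 33 x 506.2 547.8 y -171.7 -139.2
100 33 x 505.3 551.6 y -170.5 -139.3
110 32 x 506.0 551.6 y -180.4 -138.4
120 34 x 504.6 550.5 y -179.1 -137.9
130 34 x 506.3 551.5 y -175.1 -138.5
140 32 x 504.3 551.7 y -172.8 -138.6
150 31 x 497.1 548.1 y -187.6 -141.1
160 45 x 496.7 547.4 y -186.8 -140.1
170 52 x 496.1 548.5 y -189.5 -139.5
180 56 x 498.5 548.9 y -184.2 -140.2
200 [(276, np.int64(539), np.int64(-141), np.int64(123)), (279, np.int64(533), np.int64(-152), np.int64(120)), (282, np.int64(517), np.int64(-149), np.int64(127)), (285, np.int64(510), np.int64(-159), np.int64(
[... 6074 characters left out ...]
np.int64(-3)), (291, np.int64(533), np.int64(-242), np.int64(-2))]
220 [(276, np.int64(576), np.int64(-197), np.int64(-3)), (279, np.int64(546), np.int64(-177), np.int64(17)), (282, np.int64(534), np.int64(-180), np.int64(20)), (285, np.int64(523), np.int64(-185), np.int64(23)), (288, np.int64(517), np.int64(-196), np.int64(20)), (291, np.int64(529), np.int64(-237), np.int64(-3))]
221 [(276, np.int64(552), np.int64(-164), np.int64(16)), (279, np.int64(543), np.int64(-172), np.int64(16)), (282, np.int64(530), np.int64(-175), np.int64(20)), (285, np.int64(521), np.int64(-182), np.int64(20)), (288, np.int64(514), np.int64(-192), np.int64(18)), (291, np.int64(504), np.int64(-199), np.int64(19))]
```

The packer's centre is at (523,-113) in the scene camera and the gear head's at x 522.7, so the fit is within about 2 mm. The foot is about 32 mm above the wood. Next I move over the knob, estimated at (465,-190).

Call:
{"api": "play_rows", "payload": {"rows": [[0,[0,0,-4],[0,0,0]],[0,[0,0,-8],[0,0,0]],[0,[-2,-0.5,-11.5],[0,0,0]],[0,[-5.5,-1.2,-13.4],[0,0,0]],[0,[-9.4,-2,-13.4],[0,0,0]],[0,[-13.3,-2.9,-13.4],[0,0,0]],[0,[-17.2,-3.8,-13.4],[0,0,0]],[0,[-21,-4.6,-13.4],[0,0,0]],[0,[-24.5,-5.4,-13.4],[0,0,0]],[0,[-27,-5.9,-13.4],[0,0,0]],[0,[-28,-6,-13.4],[0,0,0]],[0,[-28.1,-6,-13.4],[0,0,0]]]}}

```text
clock: 8.08
eef_pos: [466.1, -192.9, 317.6]
tcp_rot: [-3.141, 0.0, 1.585]
contact_force: [-0.4, 0.4, -0.1]
opening: 1.0
```

```bash
python3 - <<'E'
from h import *
s=readout.sense(); print(s["eef_pos"],s["tcp_rot"],s["contact_force"],s["clock"],s["opening"])
c,p,d,W=snap("wrist","wrist7")
K=W[(W[...,2]>206)&(W[...,2]<262)&(abs(W[...,0]-466)<60)&(abs(W[...,1]+185)<50)]
print(len(K),np.percentile(K,[1,50,99],axis=0).round(1))
T=K[K[:,2]>240]; print(len(T),T.min(0),T.max(0),cv2.minEnclosingCircle(T[:,:2].astype(np.float32)) if len(T) else 0)
E
```

```text
[ 466.06689842 -192.87435716  317.56492669] [-3.14116598e+00  1.63957198e-04  1.58464889e+00] [-0.35439205  0.41696651 -0.05336265] 8.0833 1.0001568423707778
700 [[ 454.2 -195.9  210. ]
 [ 464.5 -182.9  247.4]
 [ 474.7 -176.7  249.8]]
510 [ 453.28847725 -197.18822256  240.10140206] [ 475.79790772 -176.65258573  250.23573208] ((464.543212890625, -187.84207153320312), 11.503422737121582)
```

View pics/wrist7.png

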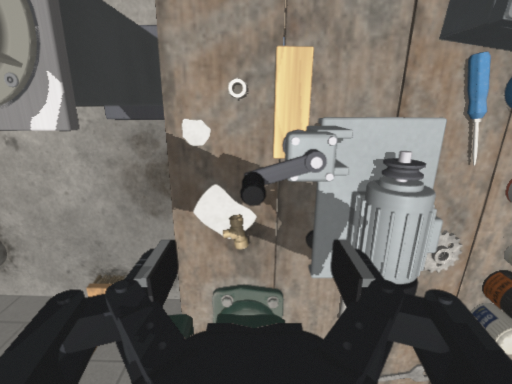

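The knob top is at pixel (254,185) and the hub at (316,161). I get the axis from this picture.

```bash
python3 - <<'E'
from h import *
z=np.load("pics/wrist7.npz"); W=z["W"]
for v in (155,161,167): print([W[v,u].round(1).tolist() for u in (308,316,323)])
m=(W[...,0]>490)&(W[...,0]<560)&(W[...,1]>-200)&(W[...,1]<-130)
for a,b in [(176,188),(196,206),(206,216),(216,235)]:
    T=W[m&(W[...,2]>a)&(W[...,2]<b)]
    if len(T)>3: print(a,b,len(T),np.percentile(T,[1,50,99],axis=0).round(1).tolist(),cv2.minAreaRect(T[:,:2].astype(np.float32)))
P=W[(W[...,2]>12)&(W[...,2]<28)&(W[...,0]>470)&(W[...,0]<570)&(W[...,1]>-140)&(W[...,1]<0)]
print(cv2.minAreaRect(P[:,:2].astype(np.float32)),P[:,1].max())
for y in (-120,-100,-80,-60,-40):
    Q=P[abs(P[:,1]-y)<8]; print(y,Q[:,0].min().round(1),Q[:,0].max().round(1))
E
```

```text
[[nan, nan, nan], [525.6, -160.7, 202.6], [532.6, -160.8, 201.9]]
[[518.3, -166.9, 202.1], [525.4, -166.1, 205.4], [533.3, -166.8, 201.5]]
[[518.9, -173.1, 201.2], [525.8, -172.0, 205.7], [533.7, -172.8, 202.0]]
176 188 1557 [[500.8, -193.6, 177.7], [528.6, -157.8, 183.4], [550.2, -142.0, 187.6]] ((526.018310546875, -167.7599639892578), (51.216976165771484, 52.24034118652344), 0.44036924839019775)
196 206 861 [[490.3, -186.3, 197.5], [513.4, -171.6, 200.2], [534.6, -157.9, 205.4]] ((511.6265869140625, -171.7929229736328), (48.79015350341797, 21.496505737304688), 15.970882415771484)
((524.0187377929688, -84.35746002197266), (56.443607330322266, 109.73535919189453), 0.3346129357814789) -29.466609200737693
-120 497.4 552.0
-100 497.2 551.8
-80 496.0 552.0
-60 495.6 552.1
-40 495.6 552.0
```

Call:
{"api": "play_rows", "payload": {"rows": [[0,[0.4,-0.15,3],[0,0,0]],[0,[0.4,-0.15,6],[0,0,0]],[0,[0.4,-0.15,9],[0,0,0]],[0,[0.4,-0.15,10.4],[0,0,0]],[0,[0.4,-0.15,10.5],[0,0,0]],[0,[0.4,-0.15,10.5],[0,0,0]],[150,[0.4,-0.15,10.5],[0,0,0]],[230,[0.4,-0.15,10.5],[0,0,0]],[230,[0.4,-0.15,10.5],[0,0,0]],[230,[0.4,-0.15,10.5],[0,0,0]],[230,[0.4,-0.15,10.5],[0,0,0]],[230,[0.4,-0.15,10.5],[0,0,0]]], "squeeze": 30}}

```text
clock: 9.13
eef_pos: [464.8, -187.2, 213.3]
tcp_rot: [-3.141, 0.0, 1.588]
contact_force: [-5.3, 0.8, 7.6]
opening: 0.244
```

```bash
python3 - <<'E'
from h import *
s=readout.sense(); print(s["eef_pos"],s["tcp_rot"],s["contact_force"],s["clock"],s["opening"])
c,p,d,W=snap("wrist","wrist8")
E
```

```text
[ 464.80630214 -187.20999667  213.3474321 ] [-3.14092196e+00  2.61965057e-04  1.58775277e+00] [-5.27954878  0.80992108  7.59961105] 9.1333 0.24350101584114794
```

View pics/wrist8.png

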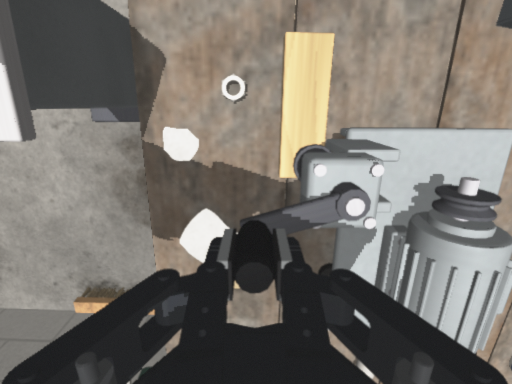

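The knob is pinched (between the fingers at (256,255)). The scripts work out the shifts along the circle about (526,-167.5) with radius 65.

```bash
cat > circ.py <<'E'
import numpy as np,sys
def rows(th0,steps,R=65,yaw=1.588):
    p0=R*np.array([np.cos(th0),np.sin(th0)]); out=[]
    X=np.array([np.cos(yaw),np.sin(yaw)]);Y=np.array([np.sin(yaw),-np.cos(yaw)])
    for s in np.cumsum(steps):
        d=R*np.array([np.cos(th0-s),np.sin(th0-s)])-p0
        out.append([round(d@X/10,2),round(d@Y/10,2)])
    return out
if __name__=="__main__":
    print(rows(float(sys.argv[1]),eval(sys.argv[2])))
E
python3 circ.py 3.4706 "[.1]+[.2]*10+[.1]"
python3 circ.py 1.2706 "[.1]+[.2]*10+[.1]"
```

```text
[[np.float64(0.63), np.float64(-0.17)], [np.float64(1.92), np.float64(-0.31)], [np.float64(3.21), np.float64(-0.2)], [np.float64(4.45), np.float64(0.17)], [np.float64(5.6), np.float64(0.78)], [np.float64(6.6), np.float64(1.6)], [np.float64(7.42), np.float64(2.61)], [np.float64(8.02), np.float64(3.76)], [np.float64(8.39), np.float64(5.01)], [np.float64(8.49), np.float64(6.3)], [np.float64(8.34), np.float64(7.59)], [np.float64(8.17), np.float64(8.22)]]
[[np.float64(-0.23), np.float64(0.61)], [np.float64(-0.88), np.float64(1.73)], [np.float64(-1.73), np.float64(2.71)], [np.float64(-2.76), np.float64(3.5)], [np.float64(-3.93), np.float64(4.07)], [np.float64(-5.18), np.float64(4.4)], [np.float64(-6.48), np.float64(4.46)], [np.float64(-7.76), np.float64(4.27)], [np.float64(-8.98), np.float64(3.83)], [np.float64(-10.09), np.float64(3.16)], [np.float64(-11.04), np.float64(2.28)], [np.float64(-11.45), np.float64(1.77)]]
```

Call:
{"api": "play_rows", "payload": {"rows": [[230,[0.63,-0.17,0],[0,0,0]],[230,[1.92,-0.31,0],[0,0,0]],[230,[3.21,-0.2,0],[0,0,0]]]}}

```text
clock: 9.43
eef_pos: [462.5, -156.0, 213.4]
tcp_rot: [3.141, 0.002, 1.587]
contact_force: [1.7, -5.5, 3.0]
opening: 0.251
```

```bash
sed -i 's/round(d@X\/10,2)/float(round(d@X\/10,2))/;s/round(d@Y\/10,2)/float(round(d@Y\/10,2))/' circ.py
python3 circ.py 2.9706 "[.2]*12"
python3 circ.py 0.5706 "[.2]*10"; python3 -c "
from h import *
s=readout.sense(); print(s['eef_pos'],s['contact_force'])"
```

```text
[[1.24, 0.37], [2.39, 0.98], [3.39, 1.8], [4.21, 2.81], [4.81, 3.96], [5.18, 5.2], [5.28, 6.5], [5.13, 7.79], [4.73, 9.02], [4.08, 10.15], [3.23, 11.13], [2.2, 11.92]]
[[-1.17, 0.57], [-2.42, 0.89], [-3.72, 0.96], [-5.0, 0.77], [-6.22, 0.33], [-7.33, -0.34], [-8.28, -1.22], [-9.04, -2.28], [-9.58, -3.46], [-9.87, -4.72]]
[ 462.49048521 -155.98305433  213.39299302] [ 1.70856212 -5.52926772  2.97805537]
```

Call:
{"api": "play_rows", "payload": {"rows": [[230,[1.24,0.37,0],[0,0,0]],[230,[2.39,0.98,0],[0,0,0]],[230,[3.39,1.8,0],[0,0,0]],[230,[4.21,2.81,0],[0,0,0]],[230,[4.81,3.96,0],[0,0,0]],[230,[5.18,5.2,0],[0,0,0]],[230,[5.28,6.5,0],[0,0,0]],[230,[5.13,7.79,0],[0,0,0]],[230,[4.73,9.02,0],[0,0,0]],[230,[4.08,10.15,0],[0,0,0]],[230,[3.23,11.13,0],[0,0,0]],[230,[2.2,11.92,0],[0,0,0]]]}}

```text
clock: 10.43
eef_pos: [581.0, -131.3, 213.3]
tcp_rot: [-3.139, 0.0, 1.588]
contact_force: [-10.4, -1.0, 10.4]
opening: 0.254
```

```bash
cat > t.py <<'E'
from h import *
s=readout.sense(); e=s['eef_pos'][:2]; f=s['contact_force']
c=np.array([526,-167.5]); d=e-c; th=np.arctan2(d[1],d[0]); t=np.array([np.sin(th),-np.cos(th)]); rr=d/np.linalg.norm(d)
print("clk",s['clock'],"R",np.linalg.norm(d).round(1),"th",th.round(3),"Ftan(resist)",(-f[:2]@t).round(2),"Frad",(f[:2]@rr).round(2),"Fz",f[2].round(2),"open",s['opening'].round(3),"z",s['eef_pos'][2].round(1))
E
python3 t.py
```

```text
Traceback (most recent call last):
  File "t.py", line 4, in <module>
    print("clk",s['clock'],"R",np.linalg.norm(d).round(1),"th",th.round(3),"Ftan(resist)",(-f[:2]@t).round(2),"Frad",(f[:2]@rr).round(2),"Fz",f[2].round(2),"open",s['opening'].round(3),"z",s['eef_pos'][2].round(1))
                                                                                                                                                                   ^^^^^^^^^^^^^^^^^^
AttributeError: 'float' object has no attribute 'round'
```

```bash
sed -i "s/s\['opening'\].round(3)/round(s['opening'],3)/" t.py; python3 t.py
```

```text
clk 10.4333 R 65.9 th 0.582 Ftan(resist) 4.87 Frad -9.23 Fz 10.44 open 0.254 z 213.3
```

Call:
{"api": "play_rows", "payload": {"rows": [[230,[-1.17,0.5,0],[0,0,0]],[230,[-2.42,0.79,0],[0,0,0]],[230,[-3.72,0.86,0],[0,0,0]],[230,[-5.0,0.67,0],[0,0,0]],[230,[-6.22,0.23,0],[0,0,0]],[230,[-7.33,-0.44,0],[0,0,0]],[230,[-8.28,-1.32,0],[0,0,0]],[230,[-9.04,-2.38,0],[0,0,0]],[230,[-9.58,-3.56,0],[0,0,0]],[230,[-9.87,-4.82,0],[0,0,0]]]}}

```text
clock: 11.27
eef_pos: [535.8, -231.7, 213.4]
tcp_rot: [3.138, 0.001, 1.587]
contact_force: [4.6, 1.5, 3.9]
opening: 0.246
```

```bash
python3 t.py; python3 - <<'E'
from h import *
c,p,d,W=snap("scene","scene9")
cv2.imwrite("pics/scene9_z.png",cv2.cvtColor(cv2.resize(p[150:270,200:350],None,fx=5,fy=5,interpolation=cv2.INTER_CUBIC),cv2.COLOR_RGB2BGR))
E
python3 circ.py -1.4294 "[.1]*12"
```

```text
clk 11.2667 R 64.9 th -1.419 Ftan(resist) 4.8 Frad -0.8 Fz 3.93 open 0.246 z 213.4
[[-0.05, -0.65], [-0.03, -1.3], [0.05, -1.94], [0.2, -2.58], [0.4, -3.19], [0.67, -3.78], [1.0, -4.34], [1.38, -4.87], [1.81, -5.36], [2.29, -5.8], [2.81, -6.19], [3.36, -6.53]]
```

View pics/scene9_z.png

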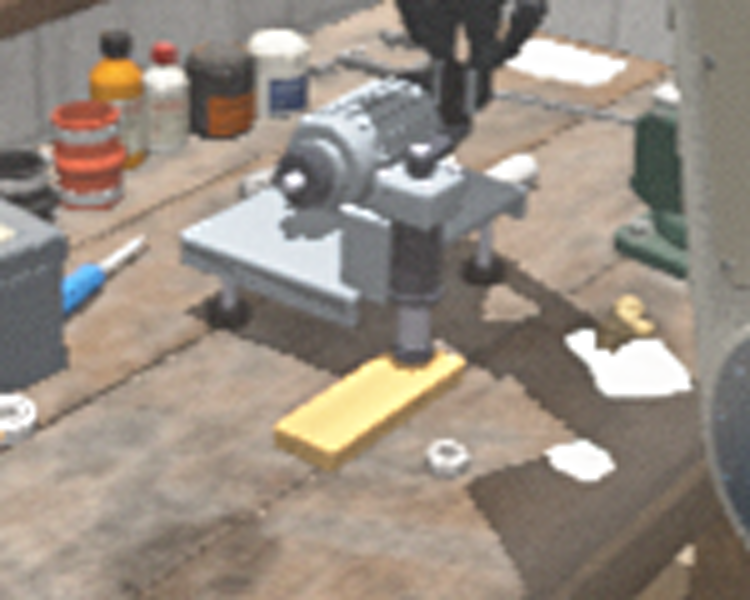

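The foot is now just above the wood and well within its width. The tangential effort so far is 4.8 N, the free-turning baseline. From here I go slower.

Call:
{"api": "play_rows", "payload": {"rows": [[230,[-0.05,-0.65,0],[0,0,0]],[230,[-0.03,-1.3,0],[0,0,0]],[230,[0.05,-1.94,0],[0,0,0]],[230,[0.2,-2.58,0],[0,0,0]],[230,[0.4,-3.19,0],[0,0,0]],[230,[0.67,-3.78,0],[0,0,0]]]}}

```text
clock: 11.82
eef_pos: [497.6, -225.4, 213.4]
tcp_rot: [3.139, 0.002, 1.588]
contact_force: [3.1, -2.5, 5.6]
opening: 0.244
```

```bash
python3 t.py;python3 circ.py -2.0294 "[.1]*6"; python3 - <<'E'
from h import *
c,p,d,W=snap("scene","scene10")
for v in range(206,228): print(v,[ (int(u),*W[v,u].round(0).astype(int).tolist()) for u in (280,282,284,286) if np.isfinite(W[v,u]).all()])
cv2.imwrite("pics/scene10_z.png",cv2.cvtColor(cv2.resize(p[190:250,245:320],None,fx=10,fy=10,interpolation=cv2.INTER_CUBIC),cv2.COLOR_RGB2BGR))
E
```

```text
clk 11.8167 R 64.5 th -2.028 Ftan(resist) 3.9 Frad 0.89 Fz 5.61 open 0.244 z 213.4
[[0.33, -0.56], [0.71, -1.09], [1.14, -1.57], [1.62, -2.02], [2.13, -2.41], [2.69, -2.74]]
206 [(280, 525, -149, 99), (282, 519, -153, 99), (284, 512, -157, 100), (286, 511, -168, 96)]
207 [(280, 525, -150, 94), (282, 519, -154, 94), (284, 511, -156, 96), (286, 507, -164, 95)]
208 [(280, 527, -152, 88), (282, 520, -155, 89), (284, 511, -157, 92), (286, 508, -166, 89)]
209 [(280, 524, -149, 86), (282, 518, -154, 86), (284, 510, -155, 88), (286, 506, -163, 86)]
210 [(280, 525, -150, 81), (282, 515, -149, 85), (284, 510, -155, 84), (286, 506, -163, 82)]
211 [(280, 531, -159, 71), (282, 517, -152, 79), (284, 510, -155, 80), (286, 589, -287, -3)]
212 [(280, 528, -156, 69), (282, 519, -156, 72), (284, 515, -163, 70), (286, 582, -277, -1)]
213 [(280, 529, -156, 64), (282, 518, -154, 69), (284, 513, -160, 68), (286, 574, -265, 2)]
214 [(280, 527, -155, 61), (282, 518, -155, 64), (284, 512, -159, 64), (286, 571, -260, 0)]
215 [(280, 526, -153, 58), (282, 521, -159, 57), (284, 515, -164, 57), (286, 571, -261, -5
[... 418 characters left out ...]
 37), (284, 515, -165, 34), (286, 510, -172, 33)]
221 [(280, 525, -153, 31), (282, 516, -154, 34), (284, 510, -159, 34), (286, 505, -165, 33)]
222 [(280, 525, -154, 26), (282, 515, -153, 30), (284, 512, -162, 28), (286, 514, -179, 19)]
223 [(280, 523, -151, 24), (282, 517, -156, 24), (284, 516, -168, 19), (286, 510, -173, 19)]
224 [(280, 523, -151, 20), (282, 520, -160, 17), (284, 514, -165, 17), (286, 503, -163, 22)]
225 [(280, 521, -149, 16), (282, 514, -152, 18), (284, 505, -152, 22), (286, 501, -161, 19)]
226 [(280, 513, -137, 21), (282, 510, -146, 18), (284, 504, -151, 18), (286, 498, -157, 18)]
227 [(280, 508, -131, 21), (282, 503, -137, 21), (284, 499, -145, 18), (286, 496, -154, 15)]
```

View pics/scene10_z.png

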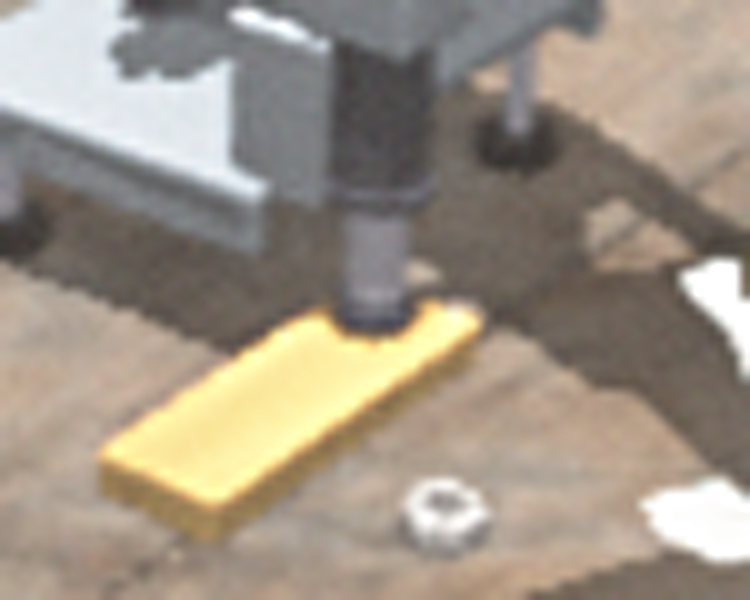

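Call:
{"api": "play_rows", "payload": {"rows": [[230,[0.33,-0.56,0],[0,0,0]],[230,[0.71,-1.09,0],[0,0,0]],[230,[1.14,-1.57,0],[0,0,0]]]}}

```text
clock: 12.12
eef_pos: [481.6, -214.1, 213.4]
tcp_rot: [3.14, 0.002, 1.588]
contact_force: [2.9, -3.6, 4.5]
opening: 0.248
```

```bash
python3 t.py;python3 circ.py -2.3294 "[.05]*12"
```

```text
clk 12.1167 R 64.4 th -2.332 Ftan(resist) 4.62 Frad 0.63 Fz 4.47 open 0.248 z 213.4
[[0.23, -0.23], [0.48, -0.44], [0.73, -0.64], [1.0, -0.83], [1.27, -1.01], [1.55, -1.17], [1.84, -1.32], [2.14, -1.45], [2.44, -1.57], [2.75, -1.67], [3.06, -1.75], [3.38, -1.82]]
```

Call:
{"api": "play_rows", "payload": {"rows": [[230,[0.23,-0.23,0],[0,0,0]],[230,[0.48,-0.44,0],[0,0,0]],[230,[0.73,-0.64,0],[0,0,0]],[230,[1.0,-0.83,0],[0,0,0]]]}}

```text
clock: 12.45
eef_pos: [473.1, -204.2, 213.3]
tcp_rot: [3.14, 0.002, 1.588]
contact_force: [2.3, -4.0, 5.8]
opening: 0.249
```

```bash
python3 t.py;python3 circ.py -2.5294 "[.05]*12"
```

```text
clk 12.45 R 64.4 th -2.536 Ftan(resist) 4.58 Frad 0.42 Fz 5.81 open 0.249 z 213.3
[[0.27, -0.18], [0.56, -0.34], [0.85, -0.48], [1.14, -0.62], [1.45, -0.73], [1.75, -0.84], [2.07, -0.92], [2.38, -0.99], [2.7, -1.05], [3.03, -1.09], [3.35, -1.11], [3.68, -1.12]]
```

Call:
{"api": "play_rows", "payload": {"rows": [[230,[0.27,-0.18,0],[0,0,0]],[230,[0.56,-0.34,0],[0,0,0]]]}}

```text
clock: 12.62
eef_pos: [469.6, -198.6, 213.4]
tcp_rot: [3.14, 0.002, 1.588]
contact_force: [1.6, -4.1, 5.8]
opening: 0.246
```

```bash
python3 t.py;python3 circ.py -2.6294 "[.05]*6"
```

```text
clk 12.6167 R 64.4 th -2.637 Ftan(resist) 4.37 Frad 0.56 Fz 5.77 open 0.246 z 213.4
[[0.29, -0.15], [0.59, -0.28], [0.89, -0.4], [1.2, -0.5], [1.51, -0.59], [1.83, -0.66]]
```

Call:
{"api": "play_rows", "payload": {"rows": [[230,[0.29,-0.15,0],[0,0,0]],[230,[0.59,-0.28,0],[0,0,0]]]}}

```text
clock: 12.78
eef_pos: [466.8, -192.8, 213.4]
tcp_rot: [3.14, 0.002, 1.588]
contact_force: [1.8, -4.1, 5.7]
opening: 0.245
```

```bash
python3 t.py;python3 circ.py -2.7294 "[.05]*6"
```

```text
clk 12.7833 R 64.4 th -2.739 Ftan(resist) 4.5 Frad -0.04 Fz 5.69 open 0.245 z 213.4
[[0.3, -0.12], [0.61, -0.22], [0.92, -0.31], [1.24, -0.38], [1.56, -0.43], [1.88, -0.47]]
```

Call:
{"api": "play_rows", "payload": {"rows": [[230,[0.3,-0.12,0],[0,0,0]],[230,[0.61,-0.22,0],[0,0,0]]]}}

```text
clock: 12.95
eef_pos: [464.5, -186.7, 213.4]
tcp_rot: [3.14, 0.002, 1.588]
contact_force: [2.1, -3.9, 5.8]
opening: 0.251
```

```bash
python3 t.py;python3 circ.py -2.8294 "[.05]*6"
```

```text
clk 12.95 R 64.4 th -2.84 Ftan(resist) 4.36 Frad -0.89 Fz 5.84 open 0.251 z 213.4
[[0.31, -0.09], [0.63, -0.16], [0.95, -0.21], [1.27, -0.25], [1.6, -0.27], [1.92, -0.28]]
```

Call:
{"api": "play_rows", "payload": {"rows": [[230,[0.31,-0.09,0],[0,0,0]],[230,[0.63,-0.16,0],[0,0,0]]]}}

```text
clock: 13.12
eef_pos: [462.9, -180.4, 213.4]
tcp_rot: [3.14, 0.002, 1.588]
contact_force: [2.9, -3.4, 4.2]
opening: 0.247
```

```bash
python3 t.py;python3 circ.py -2.9294 "[.05]*6"
```

```text
clk 13.1167 R 64.4 th -2.94 Ftan(resist) 3.87 Frad -2.13 Fz 4.23 open 0.247 z 213.4
[[0.32, -0.05], [0.64, -0.09], [0.97, -0.12], [1.29, -0.12], [1.62, -0.11], [1.94, -0.09]]
```

Call:
{"api": "play_rows", "payload": {"rows": [[230,[0.32,-0.05,0],[0,0,0]],[230,[0.64,-0.09,0],[0,0,0]]]}}

```text
clock: 13.28
eef_pos: [461.9, -174.1, 213.4]
tcp_rot: [3.14, 0.002, 1.588]
contact_force: [2.3, -4.9, 5.6]
opening: 0.25
```

```bash
python3 t.py;python3 circ.py -3.0294 "[.05]*6"
```

```text
clk 13.2833 R 64.5 th -3.039 Ftan(resist) 5.12 Frad -1.8 Fz 5.62 open 0.25 z 213.4
[[0.32, -0.02], [0.65, -0.03], [0.97, -0.02], [1.3, 0.01], [1.62, 0.05], [1.94, 0.11]]
```

Call:
{"api": "play_rows", "payload": {"rows": [[230,[0.32,-0.02,0],[0,0,0]]]}}

```text
clock: 13.37
eef_pos: [461.7, -171.4, 213.4]
tcp_rot: [3.14, 0.003, 1.588]
contact_force: [2.1, -10.4, 3.7]
opening: 0.253
```

```bash
python3 t.py;python3 circ.py -3.0794 "[.05]*3"
```

```text
clk 13.3667 R 64.4 th -3.082 Ftan(resist) 10.48 Frad -1.44 Fz 3.69 open 0.253 z 213.4
[[0.32, -0.01], [0.65, 0.0], [0.97, 0.03]]
```

The effort went from about 4.4 to 10.5 N, a rise of about 6 N, so the foot bears. I hold for one row and read again.

Call:
{"api": "play_rows", "payload": {"rows": [[230,[0,0,0],[0,0,0]],[230,[0,0,0],[0,0,0]]]}}

```text
clock: 13.53
eef_pos: [461.7, -171.2, 213.4]
tcp_rot: [3.14, 0.003, 1.588]
contact_force: [2.6, -5.7, 4.6]
opening: 0.249
```

```bash
python3 t.py
```

```text
clk 13.5333 R 64.4 th -3.085 Ftan(resist) 5.81 Frad -2.25 Fz 4.59 open 0.249 z 213.4
```

Held still, it reads 5.8 N. To check how much load there is, I nudge by 0.2 mm and read the force.

Call:
{"api": "play_rows", "payload": {"rows": [[230,[0.02,0,0],[0,0,0]]]}}

```text
clock: 13.62
eef_pos: [461.7, -171.1, 213.4]
tcp_rot: [3.14, 0.003, 1.588]
contact_force: [2.1, -6.7, 5.1]
opening: 0.252
```

```bash
python3 t.py
```

```text
clk 13.6167 R 64.4 th -3.085 Ftan(resist) 6.76 Frad -1.69 Fz 5.11 open 0.252 z 213.4
```

Call:
{"api": "play_rows", "payload": {"rows": [[230,[0.02,0,0],[0,0,0]]]}}

```text
clock: 13.7
eef_pos: [461.6, -171.1, 213.4]
tcp_rot: [3.14, 0.003, 1.588]
contact_force: [1.5, -7.0, 5.0]
opening: 0.244
```

```bash
python3 t.py
```

```text
clk 13.7 R 64.5 th -3.085 Ftan(resist) 7.06 Frad -1.08 Fz 4.99 open 0.244 z 213.4
```

Call:
{"api": "play_rows", "payload": {"rows": [[230,[0.03,0,0],[0,0,0]]]}}

```text
clock: 13.78
eef_pos: [461.7, -171.0, 213.4]
tcp_rot: [3.14, 0.003, 1.588]
contact_force: [2.0, -8.9, 4.7]
opening: 0.247
```

```bash
python3 t.py
```

```text
clk 13.7833 R 64.4 th -3.087 Ftan(resist) 8.97 Frad -1.49 Fz 4.71 open 0.247 z 213.4
```

The effort is 9.0 N against a 4.4 N baseline and the crank hardly moves: a rise of about 4.5 N, which is the target. I let go and rise straight up.

Call:
{"api": "play_rows", "payload": {"rows": [[150,[0,0,0],[0,0,0]],[60,[0,0,0],[0,0,0]],[0,[0,0,0],[0,0,0]],[0,[0,0,0],[0,0,0]],[0,[0,0,-2],[0,0,0]],[0,[0,0,-5],[0,0,0]],[0,[0,0,-9],[0,0,0]],[0,[0,0,-12],[0,0,0]],[0,[0,0,-12],[0,0,0]]]}}

```text
clock: 14.53
eef_pos: [463.4, -170.2, 338.7]
tcp_rot: [3.134, 0.003, 1.588]
contact_force: [0.8, -0.7, -0.3]
opening: 1.0
```

```bash
python3 t.py; python3 - <<'E'
from h import *
c,p,d,W=snap("wrist","wrist11")
K=W[(W[...,2]>240)&(W[...,2]<262)&(abs(W[...,0]-466)<60)&(abs(W[...,1]+180)<60)]
print("knob",cv2.minEnclosingCircle(K[:,:2].astype(np.float32)))
P=W[(W[...,2]>12)&(W[...,2]<28)&(W[...,0]>470)&(W[...,0]<570)&(W[...,1]>-140)&(W[...,1]<0)]
print("packer",cv2.minAreaRect(P[:,:2].astype(np.float32)),P[:,1].max(),np.median(P[:,2]))
T=W[(W[...,2]>176)&(W[...,2]<188)&(abs(W[...,0]-526)<35)&(abs(W[...,1]+167)<35)]; print("head",cv2.minAreaRect(T[:,:2].astype(np.float32)))
c,p,d,W=snap("scene","scene11")
cv2.imwrite("pics/scene11_z.png",cv2.cvtColor(cv2.resize(p[180:250,235:320],None,fx=8,fy=8,interpolation=cv2.INTER_CUBIC),cv2.COLOR_RGB2BGR))
E
```

```text
clk 14.5333 R 62.7 th -3.099 Ftan(resist) 0.68 Frad -0.79 Fz -0.26 open 1.0 z 338.7
knob ((461.631591796875, -173.0785675048828), 11.317642211914062)
packer ((524.1974487304688, -84.86550903320312), (56.168941497802734, 110.1326675415039), 0.8538466691970825) -29.443113901852904 20.541443096695417
head ((525.9241333007812, -167.6985321044922), (51.07048797607422, 51.623226165771484), 0.4568602740764618)
```

View pics/scene11_z.png

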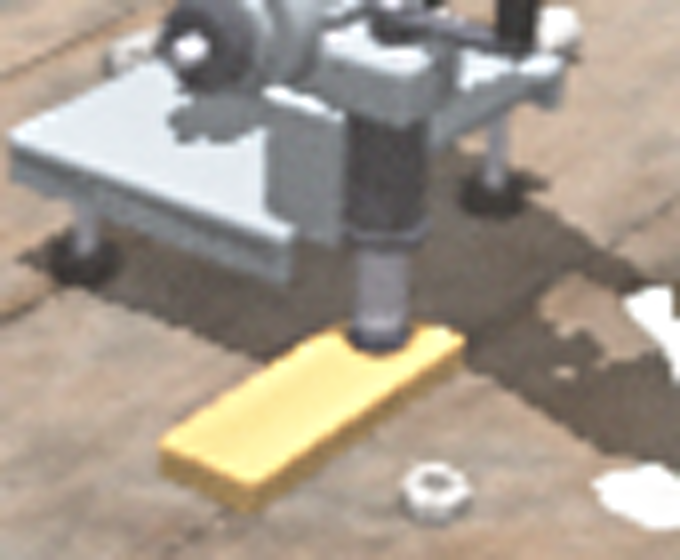

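View pics/wrist11.png

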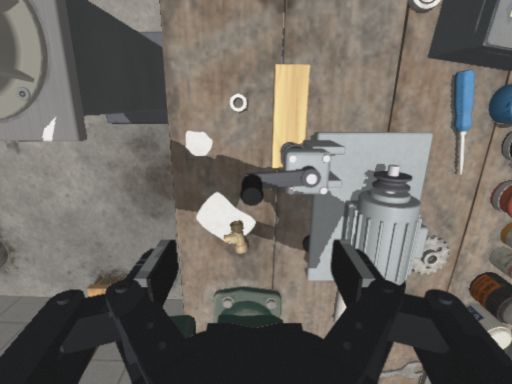

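The foot sits on the wood. The packer hasn't moved (x 524.2 against the jack axis at 525.9, flat, top 20.5 mm up). The nut and valve are where they were, and the gripper is clear. I hand in.

```bash
python3 -c "
from h import *
print(readout.sense()['qvel'].round(4)); print(r.sign_off())"
```

```text
[-0.0012  0.0281  0.0475 -0.0015 -0.0106  0.0007]
the job is handed in; nothing more can be done
None
```

The packer lies flat under the jack's foot and the leg is carrying load. I handed the job in at about 14.6 s of the 72 s allowed.

- **Packer:** I gripped it near one end, slid it in from the left and released it with the foot still about 30 mm above it. The last wrist picture puts its centre line about 2 mm from the jack's axis, with the top 20.5 mm above the bench. The foot centre is about 53 mm from the packer's middle along its length, so the whole sole is on the wood.
- **Crank:** I wound it about 6.6 rad clockwise. Free turning took about 4.4 N at the knob, and the effort peaked at 10.5 N at contact. In the final hold it was 9.0 N with almost no movement. That is a rise of about 4.5 N, or roughly 60 N on the foot. The peak suggests about 80 N for a moment, below the 120 N limit.
- **After letting go:** The gripper was open and well above the knob, and the wrist force read about zero. The nut and valve look unmoved in the last pictures. I did not measure the other bystanders again, but the arm never went near them.

Two checks were less certain:
- While the crank was held still, the effort first fell to 5.8 N. It took small nudges, 0.7 mm in all, to bring it back to 9.0 N.
- After release, the camera placed the knob 1–2 mm further back than the gripper's last position. I put this down to measuring error and slip in the pads, and did not grip it again to check.

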